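Set up the parts dish and hold the torch on it

ROBOT

A 6-joint arm with a two-finger parallel gripper is mounted at the origin on a cart in front of the work surface, level with it; the furniture and walls round the work are solid. World frame = base frame: x ahead of the robot, y to its left, z up, the work surface at z = 0. Lengths are in m, angles in rad, forces in N, time in s.
With the tool pointing down it reaches from about 0.3 to 0.75 m from the base axis. Payload 8.5 kg.
Tool frame: the origin (TCP) lies between the finger pads; the fingertips stand bot.tcp_to_tips ahead of it and the grasp point (between the pads) lies 11 mm behind it (bot.tcp_to_tips is the distance from the TCP to the fingertips, in m); z points along the fingers, y is the line along which they close (so a half turn about z gives the same grasp; the last joint's range is limited). The gripper opens to 85 mm and grips with 20 to 120 N. Pads are 22 mm wide; open, the fingers measure 114 mm over their backs; the gripper's body (76 mm by 85 mm) begins 54 mm behind the grasp point. The pads swing forward as they close: fully open they stand 13 mm farther back than shut.
Start: joints at [-1.397, 0.381, 1.297, -0, 1.464, -0.215], TCP at [0.208, -0.509, 0.213] pointing down, gripper open.
Joint ranges: [-3.11, 3.11], [-0.89, 2.33], [0.22, 2.48], [-1.42, 4.56], [0.17, 2.85], [-2.88, 2.88]. Speed limits (rad/s): [2.39, 2.39, 3.14, 3.14, 3.14, 3.14].

INTERFACE

Orientations are given as a unit quaternion [w, x, y, z].
In Python, from cell import bot, get_state, capture, camera_info, job gives the robot as it stands. Calls block until the motion is done:
- bot.move_to(position, orientation): joint-space move of the TCP to a pose.
- bot.line_to(position, rot=None, speed=0.15): straight line of the TCP; rot=None keeps the orientation; speed is the mean speed in m/s.
- bot.goto_joints(angles): joint-space move.
- bot.grip(opening): finger opening in m; the grip force is fixed at half the most; returns when the fingers have stopped.
- bot.pause(seconds).
- bot.ik(position, orientation): joint angles nearest the present ones, or None.
- get_state(): the state.
- capture(name): name is "side" or "top"; returns the picture (420x560x3 uint8, blue, green, red); there is no depth.
- camera_info(name): a dict with "intrinsics" (3x3 intrinsics, pixels), "world_from_camera" (4x4, takes a point from camera to world coordinates). Camera axes: x right, y up, looking along -z (the intrinsics and any distortion apply to the point x, -y, -z); pixel columns grow to the right and rows downward; lengths in m; the calibration is good to about 2 mm. A picture is of the moment at which its call begins. camera_info takes no time and is no camera call.
A pose or a line that the arm cannot do raises bot.MotionError and nothing moves.
- job.job_done(): hands the job in; it is judged then, once.
The state is a dict: "t": time; "joint_positions": joint angles; "qvel": joint speeds; "joint_efforts": joint torques, N m; "ee_pos": TCP position; "tcp_rot": TCP orientation; "contact_force": force on the tool from outside, world axes, zero at the start; "torque": the same for the moment, N m; "width": finger opening in m; "grasp_force": force on a finger pad.
Only numpy, scipy, OpenCV 4.12 (cv2) and the standard library are available. Lean on these libraries where they do the work, as an engineer would, in place of code of your own. Each camera call takes 0.05 s, during which the arm holds its last target. There are 200 camera calls.

TASK

Slide the dish of bolts along the bench, without lifting or tipping it, from the white ring until it lies centred in the yellow ring. Then draw the torch up out of its stand and hold it in the air at a slant of about 45 degrees, shining down into the middle of the dish with its lens about 15 cm from the dish. Finish while still holding the torch there, clear of everything, and leave the other things on the bench where they are.

Things in the scene. Friction and masses are not known exactly. Their poses are not given: they have to be found in the camera images.
- dish: Round metal parts dish with a few small bolts, 127 mm across the rim, 24 mm high, 0.16 kg, loose; starts in the white ring. Origin: centre of its underside, z up. Open top; flat 2 mm floor to 43 mm from the centre, then a flaring wall: 45 to 60 mm from the centre at 10 mm height, 55 to 64 mm at the rim. The bolts are stuck fast and cannot be felt. Fingertips inside or outside can tow or push it.
- yellow_ring: Yellow ring painted on the bench: inside diameter 150 mm, outside 162 mm, flat, cannot be moved. Origin: its centre. The dish belongs here at the end.
- white_ring: White ring painted on the bench, same size as the yellow one, in which the dish starts. Origin: its centre. It may lie to the left or to the right of the yellow ring.
- stand: Fixed torch stand: black round foot 90 mm across and 10 mm high, with a round aluminium cup on it, 48 mm across, its mouth 55 mm above the bench. The bore is 29 mm wide and 41 mm deep, its floor 14 mm above the bench. Origin: centre of the underside, z up.
- torch: Black pocket torch, cylinder 96 mm long, 25 mm across, 0.07 kg. Its y axis runs along it from tail to lens; it shines along +y. It starts upright in the stand, lens down, with 2 mm of play all round, its tail 110 mm above the bench and 55 mm above the cup's mouth. Origin: on its side at mid length; its centre line lies at z = +12.5 mm of its frame.
- torch_lens (a point): Centre of the torch's lens face, axes as the torch's: +y is the direction in which it shines.
- torch_tail (a point): Centre of the torch's tail end, 96 mm behind the lens; the upper end at the start.
- grease_jar: Bystander: jar with black lid, 54 mm across and 70 mm high, loose. Origin: centre of its underside.
- lockring_tool: Bystander: small grey steel tool, a standing cylinder 25 mm across with a thin stud on top, 48 mm high, loose. Origin: centre of its underside.
- brake_caliper: Bystander: small black brake caliper, 30 x 55 x 36 mm high, loose. Origin: centre of its underside.
- blue_tape: Bystander: roll of blue tape lying flat, 62 mm across and 19 mm high, loose. Origin: centre of its underside.

How it is judged:
By the outcome, as a careful person would: the job done as asked, in the order asked, and still so for the second after the job is handed in, while the arm keeps its last pose, push and grip.
It also fails if it takes over 56 s, if anything falls off the work surface, if the arm or the gripper's body presses on something with over 40 N, if the wrist force passes 120 N, or if a joint passes its speed limit or range.

## Working session

There is one attempt and no reset: what is moved stays moved. The work goes in short steps, each a Python script; the robot and the scene stay as the last script left them, time stands still between calls to the robot, and variables do not carry over. Pictures are saved under pics/ and viewed, at most 10 in all, crops included, and the job is handed in when it is done.

```bash
ls; mkdir -p pics
python3 - <<'E'
from cell import bot,get_state,capture,camera_info
import cv2
for n in("side","top"):
    cv2.imwrite(f"pics/{n}0.png",capture(n)); i=camera_info(n); print(n,i)
print(bot.tcp_to_tips,get_state())
E
```

```text
pics
side {'intrinsics': array([[401.90766259,   0.        , 277.94268279],
       [  0.        , 401.90766259, 206.56283439],
       [  0.        ,   0.        ,   1.        ]]), 'world_from_camera': array([[ 0.99998886, -0.00301404,  0.00363331,  0.61341647],
       [ 0.00456479,  0.42118025, -0.90696547, -0.96618434],
       [ 0.00120335,  0.90697195,  0.42118931,  0.54754402],
       [ 0.        ,  0.        ,  0.        ,  1.        ]])}
top {'intrinsics': array([[491.7037992 ,   0.        , 281.02828673],
       [  0.        , 491.7037992 , 211.66223904],
       [  0.        ,   0.        ,   1.        ]]), 'world_from_camera': array([[ 6.21204384e-03,  9.89268426e-01, -1.45977370e-01,
         4.05398147e-01],
       [-9.99980137e-01,  6.30110421e-03,  1.47714651e-04,
         7.57934609e-03],
       [ 1.06594806e-03,  1.45973553e-01,  9.89287918e-01,
         1.32935631e+00],
       [ 0.00000000e+00,  0.00000000e+00,  0.00000000e+00,
         1.00000000e+00]])}
0.008 {'t': 0.1, 'joint_positions': array([-1.39732870e+00,  3.81131810e-01,  1.29819034e+00,  1.91524052e-05,
        1.46357063e+00, -2.15279820e-01]), 'qvel': array([ 0.00064822,  0.00041132, -0.00314011, -0.0002169 , -0.0002125 ,
       -0.00067508]), 'joint_efforts': array([ 3.93777707e-03, -4.49226022e+01, -2.31654382e+01, -2.15653981e-04,
        3.65196465e-03,  4.96442482e-06]), 'ee_pos': array([ 0.20842856, -0.50866607,  0.21207   ]), 'tcp_rot': array([-6.49721936e-04,  9.81168820e-01,  1.93151039e-01,  2.31077456e-05]), 'contact_force': array([ 1.00032218, -0.76485971, -0.25468968]), 'torque': array([ 0.0187118 , -0.03104037, -0.00015268]), 'grasp_force': 0.0, 'width': 0.08566823624111479}
```

View pics/top0.png

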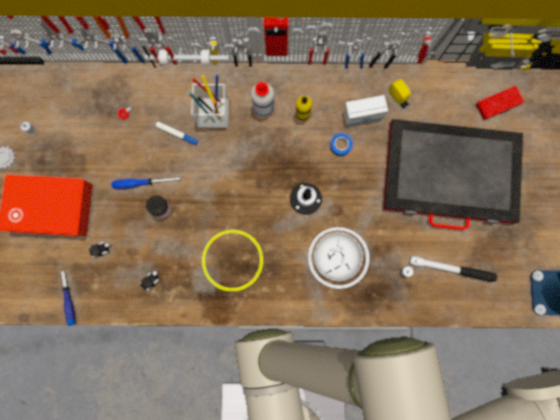

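View pics/side0.png

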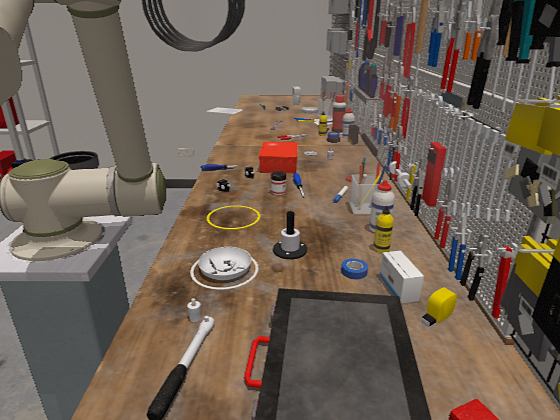

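The top view shows the yellow ring at (233,261), the dish in the white ring at (339,258) and the stand with torch at (306,197). The lockring tool is at (408,271), the jar at (158,207) and the tape at (341,144). In the side view the dish is at (224,264), and the torch runs from its tail at (290,213) to the cup at (290,240).

```bash
cat > h.py <<'E'
from cell import bot,get_state,capture,camera_info,job
import numpy as np,cv2
def ray(n,u,v):
    i=camera_info(n);K=i["intrinsics"];T=i["world_from_camera"]
    d=np.linalg.inv(K)@[u,v,1.];d=T[:3,:3]@[d[0],-d[1],-d[2]]
    return T[:3,3],d/np.linalg.norm(d)
def onz(n,u,v,z=0.):
    o,d=ray(n,u,v);return o+d*(z-o[2])/d[2]
def proj(n,p):
    i=camera_info(n);T=i["world_from_camera"];c=T[:3,:3].T@(np.asarray(p)-T[:3,3])
    q=i["intrinsics"]@[c[0],-c[1],-c[2]];return q[:2]/q[2]
def tri(a,b):
    o,d=ray("top",*a);p,e=ray("side",*b)
    s=np.linalg.lstsq(np.c_[d,-e],p-o,rcond=None)[0]
    A,B=o+s[0]*d,p+s[1]*e
    return (A+B)/2,np.linalg.norm(A-B)
def circ(pts):
    A=np.c_[2*pts,np.ones(len(pts))];s=np.linalg.lstsq(A,(pts**2).sum(1),rcond=None)[0]
    return s[:2],np.sqrt(s[2]+s[:2]@s[:2])
def ring(n,mask,z=0.):   # outer contour -> circle on plane z
    c=max(cv2.findContours(mask.astype(np.uint8),cv2.RETR_EXTERNAL,cv2.CHAIN_APPROX_NONE)[0],key=len)[:,0]
    P=np.array([onz(n,*q,z)[:2] for q in cv2.convexHull(c)[:,0]]);return circ(P)
E
python3 - <<'E'
from h import *
im={n:capture(n) for n in("top","side")}
hsv={n:cv2.cvtColor(im[n],cv2.COLOR_BGR2HSV) for n in im}
def box(m,x0,y0,x1,y1):
    o=np.zeros_like(m);o[y0:y1,x0:x1]=m[y0:y1,x0:x1];return o
B={"top":((195,220,270,300),(300,220,378,295)),"side":((200,200,268,232),(185,240,264,295))}
for n in im:
    H,S,V=cv2.split(hsv[n])
    print(n,"yellow",ring(n,box((H>22)&(H<36)&(S>140)&(V>110),*B[n][0])))
    print(n,"white",ring(n,box((S<50)&(V>140),*B[n][1])))
def up(n,x0,y0,x1,y1,k): return cv2.resize(im[n][y0:y1,x0:x1],None,fx=k,fy=k,interpolation=cv2.INTER_CUBIC)
a=up("top",285,170,375,295,4.5)[:560,:400];b=up("side",185,195,325,295,2.8)
o=np.zeros((560,800,3),np.uint8);o[:a.shape[0],:a.shape[1]]=a;o[:b.shape[0],405:405+b.shape[1]]=b
cv2.imwrite("pics/crop.png",o)
E
```

```text
top yellow (array([0.46944606, 0.13736724]), np.float64(0.08401297615864238))
top white (array([ 0.47836945, -0.14768147]), np.float64(0.08393787296987013))
side yellow (array([0.47131319, 0.14096138]), np.float64(0.08226544353395153))
side white (array([ 0.47850605, -0.13521519]), np.float64(0.08792830835426574))
```

View pics/crop.png

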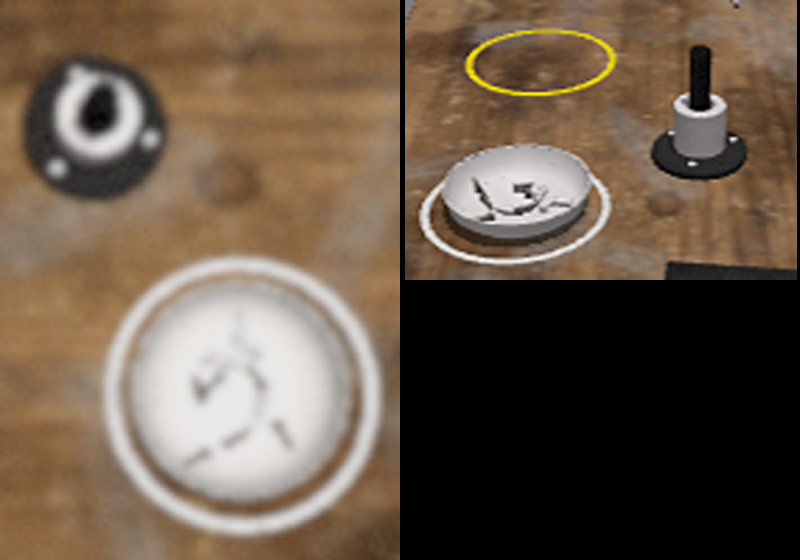

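The crop shows the dish rim centred at about (338.3,256.7) in top and (225.2,261.4) in side. The torch tail is at about (307,191.6) in top and (290.4,212.9) in side, and the torch stands upright in the cup. I'll triangulate these and compare them with the known sizes.

Run:
```python
from h import *
print("rim",tri((338.3,256.7),(225.2,261.4)),onz("top",338.3,256.7,.024))
print("r",np.linalg.norm(onz("top",338.3-24.4,256.7,.024)-onz("top",338.3+24.4,256.7,.024)))
print("tail",tri((307.2,191.6),(290.4,212.9)),onz("top",307.2,191.6,.11),onz("side",290.4,212.9,.11))
print("mouth",tri((306.8,195.6),(290.4,231.5)),onz("top",306.8,195.6,.055))
print("foot",onz("top",306.1,198.4,.01))
for k,u,v,z in(("lock",408,271,.04),("jar",158,207,.07),("tape",341,144,.019),("cal",149,281,.036),("cal2",99,250,.036)):print(k,onz("top",u,v,z))
for z in(0,):print("edge x",onz("top",250,327,0))
```

```text
rim (array([ 0.48098067, -0.14508357,  0.01994765]), np.float64(0.004719549084878227)) [ 0.47842865 -0.14501986  0.024     ]
r 0.12924094963918464
tail (array([ 0.63918545, -0.05829946,  0.10810044]), np.float64(0.0038103029868284954)) [ 0.636889   -0.05828981  0.11      ] [ 0.64095744 -0.06139423  0.11      ]
mouth (array([ 0.6391476 , -0.05999794,  0.05589672]), np.float64(0.005315860971332652)) [ 0.63661453 -0.06019112  0.055     ]
foot [ 0.63702172 -0.06066671  0.01      ]
lock [ 0.44151691 -0.32433284  0.04      ]
jar [0.60140978 0.32633419 0.07      ]
tape [ 0.78788336 -0.15636598  0.019     ]
cal [0.41155327 0.35003477 0.036     ]
cal2 [0.49137331 0.48503467 0.036     ]
edge x [0.29310512 0.08741977 0.        ]
```

Heights and sizes agree: rim diameter 129 mm, tail height 108 mm, mouth height 56 mm. Next I'll check which final torch poses the arm can reach, then tow the dish with shut fingers against its inner wall.

```bash
cat >> h.py <<'E'
from scipy.spatial.transform import Rotation as R
DOWN=[0,1,0,0]
def quat(M): q=R.from_matrix(M).as_quat();return np.r_[q[3],q[:3]]
def aim(az,roll):   # tool z at 45 deg down toward azimuth az
    z=np.array([np.cos(az),np.sin(az),-1])/2**.5; y=np.array([-np.sin(az),np.cos(az),0])
    return quat(np.c_[np.cross(y,z),y,z]@R.from_euler('z',roll).as_matrix()),z
E
python3 - <<'E'
from h import *
bot.grip(0.0)
Y=np.array([.470,.139,0]);D=np.array([.4790,-.1455,0])
bot.move_to([*D[:2],.12],DOWN)
f=None
for az in np.radians(range(-180,180,45)):
    for roll in np.radians(range(-180,180,45)):
        q,z=aim(az,roll)
        for ext in (0,):
            c=Y+[0,0,.01]-z*(.15+.07-.011)
            j=bot.ik(c,q)
            if j is not None and bot.ik(c-z*.08,q) is not None: print(*np.degrees([az,roll]).round(),np.round(j,2))
bot.line_to([*D[:2],.04],speed=.15)
bot.line_to([*D[:2],.016],speed=.04)
print(get_state()["contact_force"],get_state()["ee_pos"],get_state()["t"])
u=(Y-D)/np.linalg.norm(Y-D)
e=Y+u*.025
bot.line_to([*e[:2],.016],speed=.06)
s=get_state();print(s["contact_force"],s["ee_pos"],s["t"])
bot.line_to([*(e-u*.006)[:2],.016],speed=.05)
bot.line_to([*(e-u*.006)[:2],.10],speed=.15)
bot.move_to([.5,-.2,.25],DOWN)
for n in("top","side"):cv2.imwrite(f"pics/{n}1.png",capture(n))
t,s=cv2.imread("pics/top1.png"),cv2.imread("pics/side1.png")
o=np.hstack([cv2.resize(t[215:305,190:280],None,fx=4.4,fy=4.4,interpolation=2),cv2.resize(s[185:275,190:280],None,fx=4.4,fy=4.4,interpolation=2)])
cv2.imwrite("pics/crop1.png",o);print(get_state()["t"])
E
```

```text
-90.0 -180.0 [ 0.62  0.71  1.11 -0.63  1.8  -2.51]
-90.0 -135.0 [ 0.62  0.71  1.11 -0.63  1.8  -1.73]
-90.0 -90.0 [ 0.62  0.71  1.11 -0.63  1.8  -0.94]
-90.0 -45.0 [ 0.62  0.71  1.11 -0.63  1.8  -0.16]
-90.0 0.0 [ 0.62  0.71  1.11 -0.63  1.8   0.63]
-90.0 45.0 [ 0.62  0.71  1.11 -0.63  1.8   1.41]
-90.0 90.0 [ 0.62  0.71  1.11 -0.63  1.8   2.2 ]
-45.0 -180.0 [ 0.77  0.37  1.79 -0.88  1.16 -2.72]
-45.0 -135.0 [ 0.77  0.37  1.79 -0.88  1.16 -1.93]
-45.0 -90.0 [ 0.77  0.37  1.79 -0.88  1.16 -1.15]
-45.0 -45.0 [ 0.77  0.37  1.79 -0.88  1.16 -0.36]
-45.0 0.0 [ 0.77  0.37  1.79 -0.88  1.16  0.42]
-45.0 45.0 [ 0.77  0.37  1.79 -0.88  1.16  1.21]
-45.0 90.0 [ 0.77  0.37  1.79 -0.88  1.16  1.99]
-45.0 135.0 [ 0.77  0.37  1.79 -0.88  1.16  2.78]
45.0 -180.0 [-0.92  0.06  2.25  0.88  1.15 -0.64]
45.0 -135.0 [-0.92  0.06  2.25  0.88  1.15  0.14]
45.0 -90.0 [-0.92  0.06  2.25  0.88  1.15  0.93]
45.0 -45.0 [-0.92  0.06  2.25  0.88  1.15  1.71]
45.0 0.0 [-0.92  0.06  2.25  0.88  1.15  2.5 ]
45.0 90.0 [-0.92  0.06  2.25  0.88  1.15 -2.21]
45.0 135.0 [-0.92  0.06  2.25  0.88  1.15 -1.43]
90.0 -180.0 [-0.64  0.46  1.61  0.6   1.61 -0.79]
90.0 -135.0 [-0.64  0.46  1.61  0.6   1.61 -0.  ]
90.0 -90.0 [-0.64  0.46  1.61  0.6   1.61  0.78]
90.0 -45.0 [-0.64  0.46  1.61  0.6   1.61  1.57]
90.0 0.0 [-0.64  0.46  1.61  0.6   1.61  2.35]
90.0 90.0 [-0.64  0.46  1.61  0.6   1.61 -2.36]
90.0 135.0 [-0.64  0.46  1.61  0.6   1.61 -1.57]
135.0 -180.0 [-0.31  0.79  0.94  0.39  2.11 -1.02]
135.0 -135.0 [-0.31  0.79  0.94  0.39  2.11 -0.23]
135.0 -90.0 [-0.31  0.79  0.94  0.39  2.11  0.56]
135.0 -45.0 [-0.31  0.79  0.94  0.39  2.11  1.34]
135.0 0.0 [-0.31  0.79  0.94  0.39  2.11  2.13]
135.0 90.0 [-0.31  0.79  0.94  0.39  2.11 -2.59]
135.0 135.0 [-0.31  0.79  0.94  0.39  2.11 -1.8 ]
[-0.15199818 -0.33375153 -1.02757111] [ 0.47905943 -0.14554416  0.01603744] 4.0917
[0.42143241 0.37825546 0.06830094] [0.46920419 0.16393857 0.01599795] 9.4
11.925
```

View pics/crop1.png

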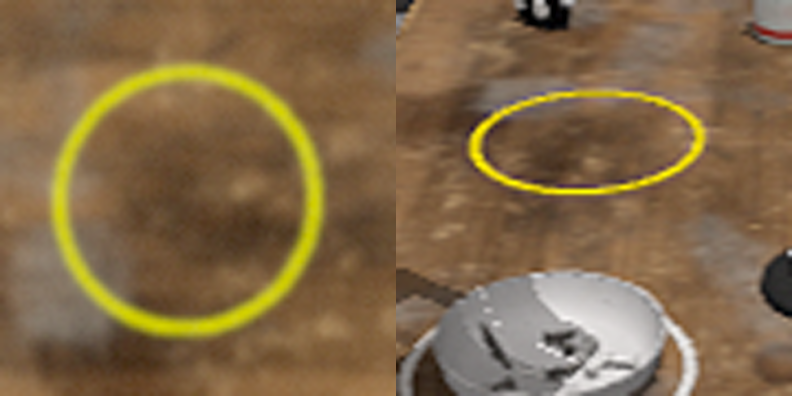

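The yellow ring is still empty and the dish is near where it started (side view, about (225,262)), so the tow had no effect. I'll check the finger state and the full view.

Run:
```python
from h import *
s=get_state();print(s["width"],s["ee_pos"],s["contact_force"],s["t"])
t,d=cv2.imread("pics/top1.png"),cv2.imread("pics/side1.png")
for n,p in(("top",t),("side",d)):pass
o=np.hstack([cv2.resize(t[150:320,270:400],None,fx=3.2,fy=3.2,interpolation=2)[:530],cv2.resize(d[60:295,180:320],None,fx=2.25,fy=2.25,interpolation=2)[:528].copy() if 0 else cv2.resize(d[124:294,180:290],(352,544),interpolation=2)[:530]])
cv2.imwrite("pics/crop2.png",o[:,:800])
```

```text
0.0003615215430062006 [ 0.5001634  -0.1989009   0.24954003] [-0.38747335  0.66423384  0.52772889] 11.925
```

View pics/crop2.png

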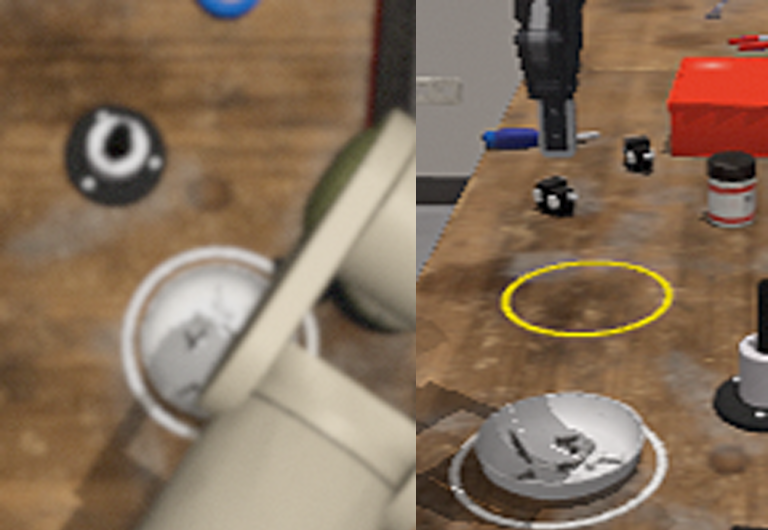

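The fingers are shut (0.4 mm) and the dish still sits in the white ring. I'll go down again in small steps, watching the force, and look while the fingers are in the dish.

Run:
```python
from h import *
print(proj("side",[.5,-.199,.2415]))
D=np.array([.4790,-.1455])
bot.move_to([*D,.05],DOWN)
for z in (.03,.02,.016,.013):
    bot.line_to([*D,z],speed=.05);s=get_state();print(z,s["ee_pos"][2],s["contact_force"].round(1))
    if s["contact_force"][2]>6: break
for k in range(4):
    p=s["ee_pos"].copy();p[1]=D[1]+.012*(k+1)
    bot.line_to(p,speed=.05);s=get_state();print(s["ee_pos"].round(4),s["contact_force"].round(1),s["t"])
t,d=capture("top"),capture("side")
cv2.imwrite("pics/crop3.png",np.hstack([cv2.resize(t[180:310,280:390],None,fx=3.6,fy=3.6,interpolation=2),cv2.resize(d[175:305,180:290],None,fx=3.6,fy=3.6,interpolation=2)]))
```

```text
[224.22597366 184.20971197]
0.03 0.0298723215616023 [ 0.2 -0.3 -1.1]
0.02 0.01967653532283179 [ 1.1  0.1 -0.9]
0.016 0.015815892134747586 [-0.1 -0.1 -0.6]
0.013 0.012864366601820915 [-1.  -0.9  0.4]
[ 0.479  -0.1331  0.0129] [ 0.3  0.2 -0.3] 14.5583
[ 0.479  -0.1212  0.013 ] [ 0.2 -0.5  0.6] 14.95
[ 0.479  -0.1092  0.013 ] [-0.4 -0.6  0.1] 15.3417
[ 0.479  -0.0972  0.013 ] [ 0.4  0.8 -0.4] 15.7333
```

View pics/crop3.png

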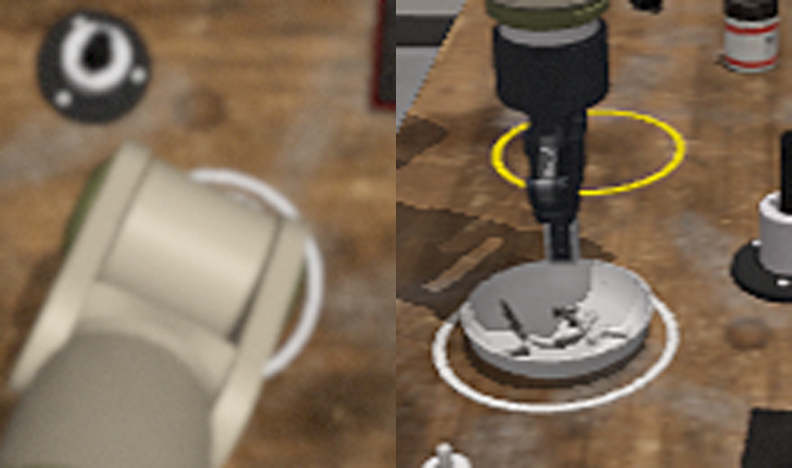

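The fingertip shows at about (226,248) in side. That is higher in the picture than a tip at z=0.005 would be, so the tips sit about 30 mm higher than computed and passed over the rim. I'll check this by projection, then feel for the dish floor with a guarded descent.

Run:
```python
from h import *
for z in(.005,.02,.035,.045):print(z,proj("side",[.479,-.097,z]),"early",proj("side",[.5,-.199,.2415+z-.005]))
D=np.array([.4790,-.1455])
bot.line_to([*D,.016],speed=.1)
z=.012
while z>-.04:
    bot.line_to([*D,z],speed=.03);s=get_state()
    if s["contact_force"][2]>3: break
    z-=.002
print(z,s["ee_pos"],s["contact_force"].round(1),s["t"])
d=capture("side");cv2.imwrite("pics/crop4.png",cv2.resize(d[175:305,180:290],None,fx=4,fy=4,interpolation=2))
```

```text
0.005 [226.14968212 256.17649889] early [224.22597366 184.20971197]
0.02 [225.83319952 251.07826873] early [223.82036008 177.35948709]
0.035 [225.51273661 245.91591947] early [223.40843847 170.40272872]
0.045 [225.29684614 242.43813172] early [223.13024655 165.70447088]
-0.018000000000000002 [ 0.47918203 -0.1455949  -0.01689441] [-3.4  1.4 14.3] 20.5
```

View pics/crop4.png

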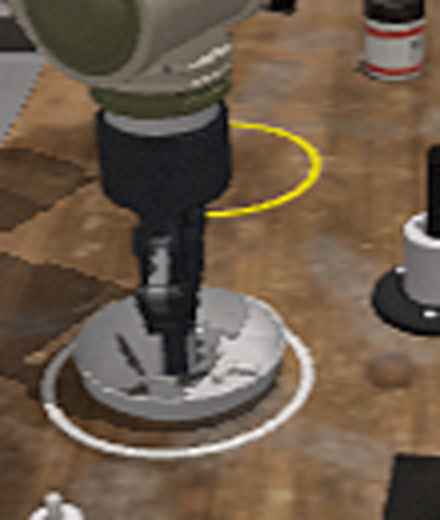

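Contact with the floor came at reported z ≈ -0.017, so the real tips lie about 26 mm behind where the reported TCP puts them. I'll allow for that from here. Tow again with the tips 6–7 mm above the bench.

```bash
cat >> h.py <<'E'
OFF=.0265  # tips (true) = TCP + z*(0.008-OFF)
E
python3 - <<'E'
from h import *
Y=np.array([.470,.139,0]);D=np.array([.4790,-.1455,0]);u=(Y-D)/np.linalg.norm(Y-D)
z=-.0118
bot.line_to([*D[:2],z],speed=.05)
e=Y+u*.026
m=D+u*.05;bot.line_to([*m[:2],z],speed=.06);s=get_state();print(s["contact_force"].round(1),s["ee_pos"])
bot.line_to([*e[:2],z],speed=.07)
s=get_state();print(s["contact_force"].round(1),s["ee_pos"],s["t"])
bot.line_to([*(e-u*.006)[:2],z],speed=.05)
bot.line_to([*(e-u*.006)[:2],.12],speed=.25)
print(get_state()["t"])
bot.move_to([.60,-.09,.20],DOWN)
for n in("top","side"):cv2.imwrite(f"pics/{n}5.png",capture(n))
t,d=cv2.imread("pics/top5.png"),cv2.imread("pics/side5.png")
cv2.imwrite("pics/crop5.png",np.hstack([cv2.resize(t[215:305,190:280],None,fx=4.4,fy=4.4,interpolation=2),cv2.resize(d[175:265,190:280],None,fx=4.4,fy=4.4,interpolation=2)]))
print(get_state()["t"])
E
```

```text
[-0.2 -0.5 -0.8] [ 0.47750948 -0.09570521 -0.0117677 ]
[-0.7  0.1  0.2] [ 0.46917674  0.16492501 -0.01180312] 25.6833
26.625
27.85
```

View pics/crop5.png

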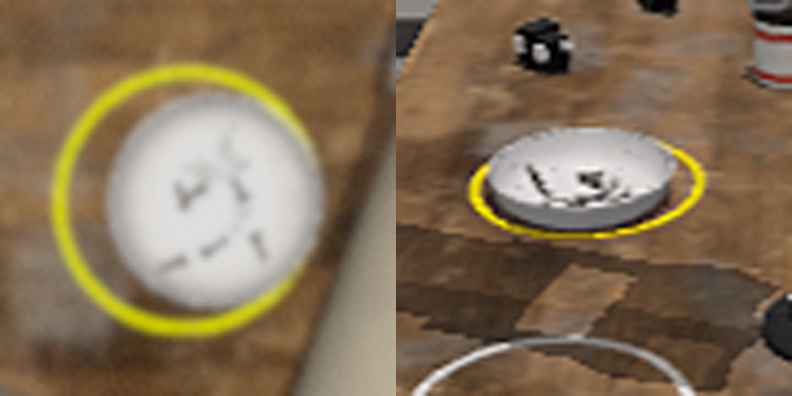

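The dish rim is now centred at about (239,260.5) in top and the ring at (232.6,260.5), so the dish is roughly 16 mm short in y. I'll compute the error and tow it the rest of the way.

Run:
```python
from h import *
d=onz("top",239,260.5,.024);y=onz("top",232.6,260.5,0)
print(d,y,y-d)
sd=(581-396)/4.4+190,175+172/4.4; print("side",onz("side",*sd,.024), onz("side",(587.5-396)/4.4+190,175+183/4.4,0))
err=float(y[1]-d[1])
assert .008<err<.024
e=np.array([.469,.165]); z=-.0118
bot.move_to([e[0],e[1]-.02,.06],DOWN)
bot.line_to([e[0],e[1]-.02,z],speed=.12)
bot.line_to([e[0],e[1]+err,z],speed=.05)
print(get_state()["contact_force"].round(1),get_state()["ee_pos"])
bot.line_to([e[0],e[1]+err-.01,z],speed=.08)
bot.line_to([e[0],e[1]+err-.01,.10],speed=.25)
bot.move_to([.60,-.09,.20],DOWN)
for n in("top","side"):cv2.imwrite(f"pics/{n}6.png",capture(n))
t,d=cv2.imread("pics/top6.png"),cv2.imread("pics/side6.png")
cv2.imwrite("pics/crop6.png",np.hstack([cv2.resize(t[215:305,190:280],None,fx=4.4,fy=4.4,interpolation=2),cv2.resize(d[175:265,190:280],None,fx=4.4,fy=4.4,interpolation=2)]))
print(get_state()["t"])
```

```text
[0.46675836 0.11771536 0.024     ] [0.46777858 0.13697419 0.        ] [ 0.00102022  0.01925883 -0.024     ]
side [0.47274168 0.10709184 0.024     ] [0.4727175  0.13882877 0.        ]
[-0.9 -0.   0.1] [ 0.46887567  0.18426935 -0.01192849]
32.8583
```

View pics/crop6.png

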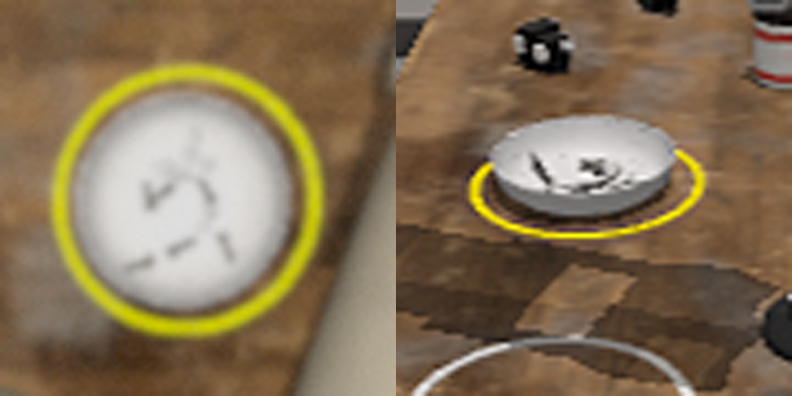

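The dish is now centred in the yellow ring: in top, rim centre 182.5 against ring centre 187.5, and rim parallax explains that gap. Before going for the torch I'll check the tool's lateral offset with the fingertip pixel already seen on the dish floor.

Run:
```python
from h import *
print("tip near edge",onz("side",224.5,268.75,.002),"cmd .479 -.1456")
# gripper in present side picture vs the one with dish tow: dark blob columns near predicted tip
for n in("side","top"):
    im=cv2.imread(f"pics/{n}6.png");p=proj(n,[.60,-.09,.2185]);print(n,p)
    if n=="side":
        g=cv2.cvtColor(im,cv2.COLOR_BGR2GRAY);u,v=p.astype(int)
        for r in range(v-16,v+12,3):print(r,g[r,u-24:u+26:2])
s0=get_state()["joint_positions"]
T=np.array([.638,-.060])
for yaw in range(0,180,30):
    q=quat(R.from_euler('z',yaw,degrees=True).as_matrix()@np.diag([1,-1,-1.]))
    print(yaw,[np.round(j,2) if j is not None else None for j in(bot.ik([*T,.085-.0375],q),bot.ik([*T,.20],q))])
```

```text
tip near edge [ 0.48119064 -0.14916821  0.002     ] cmd .479 -.1456
side [273.71707593 176.14406358]
160 [133 135 131 127 123 104  68  68  63  69  37  31  36  36  33  32  74  65
  64  66  69  74  63  57  97]
163 [116 115 118 117 115  98  65  70  69  69  93  83  33  34  73 101  70  67
  71  70  71  71  63  65 107]
166 [123  95 121 123 129  72  62  66  64  65  92  80  34  33  75  95  68  67
  65  64  67  64  68  60 115]
169 [ 25  39 104 126 103  73  64  63  62  59  78  83  33  32  73  98  62  64
  62  64  63  60  63  56 107]
172 [  3 177 183 129 129  95  49  51  53  59  91  80  32  35  71  82  42  48
  68  71  68  71  54  51 128]
175 [  3   5  28 132 122 119 126 122 115 112 111  87  67  65  80  84  46  38
  13 106 100 106  79  72  73]
178 [112  62  99 124 117 113 118 119 114 110 112  40  14  13  23  28  33  25
   6 109 112 120  95  69  79]
181 [110 113 115 110 110 112 116 113 109  97  91  79 141 151 158 157 149 136
  84  97 110 118  64  30  70]
184 [108 116 119 117 123 122 119 114 107 108 100 112 121  96  99  94 124 151
 112  93 105 114 129  65  39]
187 [125 127 125 121 121 124 124 118 101 101 101 112 135 137 143 143 149 122
 111  89 101 103 113 128  50]
top [323.59726626 198.6899059 ]
0 [array([-0.28,  0.68,  1.25, -0.  ,  1.2 ,  1.29]), array([-0.28,  0.55,  1.04, -0.  ,  1.55,  1.29])]
30 [array([-0.28,  0.68,  1.25, -0.  ,  1.2 ,  0.77]), array([-0.28,  0.55,  1.04, -0.  ,  1.55,  0.77])]
60 [array([-0.28,  0.68,  1.25, -0.  ,  1.2 ,  0.25]), array([-0.28,  0.55,  1.04, -0.  ,  1.55,  0.25])]
90 [array([-0.28,  0.68,  1.25, -0.  ,  1.2 , -0.28]), array([-0.28,  0.55,  1.04, -0.  ,  1.55, -0.28])]
120 [array([-0.28,  0.68,  1.25, -0.  ,  1.2 , -0.8 ]), array([-0.28,  0.55,  1.04, -0.  ,  1.55, -0.8 ])]
150 [array([-0.28,  0.68,  1.25, -0.  ,  1.2 , -1.33]), array([-0.28,  0.55,  1.04, -0.  ,  1.55, -1.33])]
```

The lateral offset is fine. Next: grip the torch with the length correction, draw it straight up, and bring it to 45° beside the dish.

Run:
```python
from h import *
T=np.array([.638,-.060]);q=quat(R.from_euler('z',90,degrees=True).as_matrix()@np.diag([1,-1,-1.]))
bot.grip(.085)
bot.move_to([*T,.12],q)
bot.line_to([*T,.0475],speed=.12)
s=get_state();print(s["contact_force"].round(1),s["t"])
bot.grip(.0)
s=get_state();print("w",s["width"],s["grasp_force"],s["contact_force"].round(1),s["torque"].round(2),s["t"])
if s["width"]>.018:
    bot.line_to([*T,.105],speed=.08)
    bot.line_to([*T,.20],speed=.2)
    s=get_state();print("w",s["width"],s["contact_force"].round(1))
    tgt=np.array([.469,.138,.008]);best=None
    for roll in np.radians(range(-180,180,15)):
        qq,z=aim(np.pi/2,roll);j=bot.ik(tgt-z*.1835,qq)
        if j is not None and (best is None or abs(j[5]+.28)<abs(best[0][5]+.28)):best=(j,qq,roll)
    print(best)
    bot.move_to(tgt-z*.2335,best[1])
    bot.line_to(tgt-z*.1835,speed=.1)
    s=get_state();print("w",s["width"],s["contact_force"].round(1),s["ee_pos"],tgt-z*.1835,s["t"])
    t,d=capture("top"),capture("side");cv2.imwrite("pics/top7.png",t);cv2.imwrite("pics/side7.png",d)
    for n in("top","side"):print(n,"lens",proj(n,tgt-z*.15),"tail",proj(n,tgt-z*.246))
    cv2.imwrite("pics/crop7.png",np.hstack([cv2.resize(t[195:315,200:310],None,fx=3.6,fy=3.6,interpolation=2),cv2.resize(d[135:255,190:300],None,fx=3.6,fy=3.6,interpolation=2)]))
```

```text
[ 0.9 -0.7  0.3] 35.75
w 0.023777344602731912 58.57282340526581 [-0.1  0.5  3.2] [-0.01  0.12  0.03] 36.3333
w 0.02379058565936539 [-0.2 -0.5 -1.4]
(array([-0.61436792,  0.48047498,  1.64917873,  0.61633994,  1.54146511,
       -0.28139191]), array([-0.33141357,  0.80010315,  0.46193977,  0.19134172]), np.float64(-2.6179938779914944))
w 0.023564073570941403 [-0.3 -0.4 -1.2] [0.46945729 0.00821761 0.13795949] [0.469      0.00824591 0.13775409] 39.2
top lens [270.77885378 258.06158074] tail [299.37414895 256.71023135]
side lens [226.10329181 196.34467711] tail [221.32925578 182.14432911]
```

View pics/crop7.png

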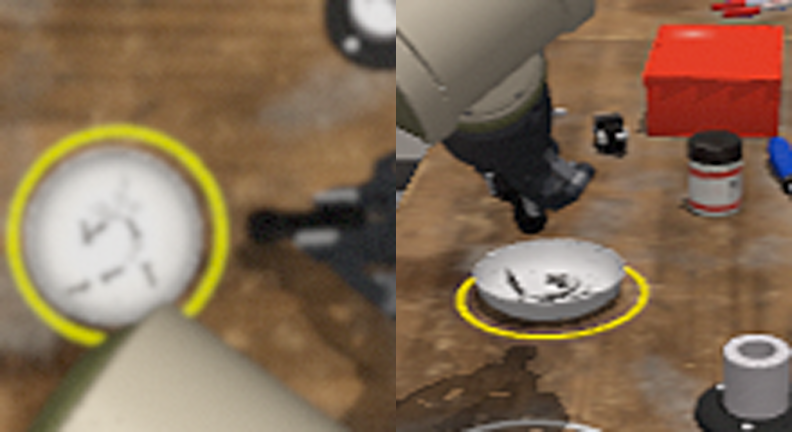

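The torch leaves the stand as planned. Its lens end shows at about (269,257.5) in top and (227,199) in side, within a few mm of the prediction, and it points at the centred dish, clear of everything. Handing in.

Run:
```python
from h import *
print(job.job_done())
```

```text
the job is handed in; nothing more can be done
None
```

I slid the dish into the yellow ring, where it sits centred to within a couple of mm. The torch is out of its stand and held at 45° with its lens about 15 cm from the middle of the dish. I handed the job in at about 39 s; the first tow missed because the fingertips sat about 26 mm higher than reported, and the camera check at the end matched the planned torch pose to within about 5 mm.

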